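# Find the socket that fits the specimen clamp's nut

### The job

Three look-alike sockets stand mouth down on the rubber mat: try them on the brass hex nut of the specimen clamp until you find the one that really fits (not too small, not loose), standing those that do not fit back upright on the mat. With the fitting socket fully home on the nut, turn the nut clockwise until its red pointer is on the green mark, and finish still gripping that socket, upright and seated on the nut. Leave the other things on the bench where they are.

Things in the scene. Friction and masses are not known exactly. Their poses are not given: they have to be found in the camera images.
- socket_a: Loose steel socket, about 0.45 kg, one of three alike outside: hexagonal prism 48 mm across flats, 60 mm tall, standing mouth down, black drive square on top. Hexagonal bore from below, 32 mm deep, flats parallel to the outer ones; its size differs and is unmarked. Origin: centre of the mouth (underside); z up; x square to a pair of flats (same every 60 degrees).
- socket_b: Same outside as socket_a, same origin and axes. Of the three, in no told order: one bore is too small and stops about 21 mm above the seat; one fits with 0.8 mm play per side and drives the nut after up to 0.2 rad of backlash; one is too large, drops over the nut down to the seat but turns without driving it.
- socket_c: Same outside as socket_a, same origin and axes; which of the three fits must be found by trying.
- mat: Fixed black rubber mat, 130 (x) by 330 (y) by 4 mm, on which the three sockets stand about 110 mm apart along y. Origin: centre of its underside on the bench.
- clamp: Fixed specimen clamp: cream foot 170 by 100 by 18 mm, on it a white round boss of radius 56 mm whose top is 48 mm above the bench, with a green mark on the boss's rim in the clamp's +x direction. Strap and specimen on its -x side are lower than the nut's seat. Origin: on the nut's axis, on the bench.
- nut_seat (a point): Centre of the top of the nut's flange (radius 29 mm), 54.5 mm above the bench, where a seated socket's rim rests. Turns with the nut: x points along the red pointer, square to a pair of the nut's flats. The brass hex nut above it is 28 mm across flats: flats 17 mm high, then a 5 mm conical chamfer, then a 4 mm stud end, radius 9 mm.
- pointer_tip (a point): Tip of the red pointer (8 mm wide) on the nut's flange, 53 mm from the nut's axis; turns with the nut.
- green_mark (a point): The green mark on the boss's rim, 53 mm from the nut's axis, given at the height of the pointer's top: the pointer tip is here when the nut is tight.
- nut (a joint): Angle of the nut in rad; grows clockwise seen from above. Starts between 0 and 0.3; at 0.95 the red pointer is on the green mark. Stiff: turning takes 0.5 N m and it stays where left (free travel -0.3 to 1.7).
- puck_0: Black specimen puck, 30 mm diameter, 18 mm tall; bystander. Origin: centre of underside.
- puck_1: Red specimen puck, same size; bystander.
- puck_2: Green specimen puck, same size; bystander.
- test_block: Round steel hardness test block, 64 mm diameter, 12 mm tall; bystander. Origin: centre of underside.
- screwdriver: Screwdriver lying on the bench; bystander.
- jar: Amber jar, 52 mm diameter, 65 mm tall; bystander.
There are look-alikes about, which are no part of the job. What is shaped like the socket_b but brown is not meant. What is shaped like the socket_c but pink is not meant.

How it is judged:
By the outcome, as a careful person would: the job done as asked, in the order asked, and still so for the second after the job is handed in, while the arm keeps its last pose, push and grip.
It also fails if it takes over 72 s, if anything falls off the work surface, if the arm or the gripper's body presses on something with over 40 N, if the wrist force passes 120 N, or if a joint passes its speed limit or range.

### The arm

A 6-joint arm with a two-finger parallel gripper is mounted at the origin on the work surface. World frame = base frame: x ahead of the robot, y to its left, z up, the work surface at z = 0. Lengths are in m, angles in rad, forces in N, time in s.
With the tool pointing down it reaches from about 0.325 to 0.775 m from the base axis. Payload 5.5 kg.
Tool frame: the origin (TCP) lies midway between the tips of the shut fingers; the grasp point (between the pads) lies 19 mm behind it; z points along the fingers, y is the direction in which the jaws open and shut (so a half turn about z gives the same grasp; the last joint's range is limited). The gripper opens to 85 mm and grips with 20 to 120 N. Pads are 22 mm wide; open, the fingers measure 114 mm over their backs; the gripper's body (76 mm by 85 mm) begins 54 mm behind the grasp point. The pads swing forward as they close: fully open they stand 13 mm farther back than shut.
Start: joints at [1.059, 0.091, 1.231, -0, 1.82, -0.057], TCP at [0.264, 0.539, 0.231] pointing down, gripper open.
Joint ranges: [-2.87, 2.87], [-0.86, 2.18], [0.17, 2.46], [-1.51, 4.65], [0.06, 2.69], [-2.65, 2.65]. Speed limits (rad/s): [2.57, 2.57, 3.01, 3.14, 3.14, 3.14].

### API

Orientations are given as a rotation vector (axis times angle).
In Python, from bench import get_obs, capture, get_calibration, hand_in gives the robot as it stands.
- The arm moves only by the tool send_rows, never from a script. Its argument "rows" is a list of rows, each a list of 7 numbers: the shift along the tool's x, y, z in m, then the turn, a rotation vector about the tool's x, y, z in degrees, then the finger opening in m, from 0 to 0.0854. A call has exactly 8 rows; each row is the pose to reach, as a shift and turn from the pose commanded when the call began, along the tool's axes at that moment; what a row does not reach only later rows make up. A row lasts 1/12 s, in which the tool goes at most 41.7 mm and 7.16 degrees, less where a joint would pass 70% of its speed; a pose out of reach is approached as far as the arm can. A call with a gripper value outside its range is refused whole. The fingers move at their own pace and stop on an object; "newtons" is the grip in N (left out, the last holds). Time passes only in rows, so rows that repeat a pose let the fingers close, or fill a call up. It gives the time, the measured TCP pose, the force and the opening at its end, in the units of the state.
- get_obs(): the state, without advancing time (a new reading comes with each control period).
- capture(name): name is "side" or "top" or "wrist"; returns the picture (384x512x3 uint8, red, green, blue); there is no depth.
- get_calibration(name): a dict with "fx", "fy", "cx", "cy" (pixels), "k1" (the pictures are not rectified: a ray, as slopes to the right and down, at radius r is drawn at 1 + k1 r^2 times it, then the intrinsics apply), "extrinsics" (4x4, takes a point from camera to world coordinates); the wrist camera has in their place "hand_eye" (4x4, takes a point from camera to tool coordinates, whose origin is the TCP and whose axes are the flange's). Camera axes: x right, y down, z forward; pixel columns grow to the right and rows downward; lengths in m; the calibration is good to about 2 mm. A picture is of the moment at which its call begins: read the wrist's pose just before it. get_calibration takes no time and is no camera call.
- hand_in(): hands the job in, once; it reports no verdict.
The state is a dict: "t": time; "q": joint angles; "dq": joint speeds; "joint_efforts": joint torques, N m; "tcp_pos": TCP position; "eef_rot": TCP orientation; "force": force on the tool from outside, world axes, zero at the start; "wrist_torque": the same for the moment, N m; "grip_width": finger opening in m.
Only numpy, scipy, OpenCV 4.12 (cv2) and the standard library are available. Lean on these libraries where they do the work, as an engineer would, in place of code of your own. Each camera call takes 0.05 s, during which the arm holds its last target. There are 200 camera calls.

## Working session

There is one attempt and no reset: what is moved stays moved. The work goes in short steps, Python scripts to look and compute and a tool call to move; the robot and the scene stay as the last step left them, time stands still between calls to the robot, and variables do not carry over. Pictures are saved under pics/ and viewed, about 8 in all and at most 12, crops included, and the job is handed in when it is done.

Besides the shell and the picture viewer there is one more tool, called after "Emit:" as name(argument=value, ...) on one line, values as JSON. send_rows: Moves the arm, as the interface text tells. Its arguments: {"type":"object","properties":{"rows":{"type":"array","items":{"type":"array","items":{"type":"number"}}},"newtons":{"type":"number"}},"required":["rows"]}

```bash
mkdir -p pics; ls; cat > h.py <<'E'
import numpy as np, cv2
from bench import *
from scipy.spatial.transform import Rotation as R
def cam(name,obs=None):
    c=get_calibration(name)
    if 'extrinsics' in c: T=np.array(c['extrinsics'])
    else:
        o=obs or get_obs(); W=np.eye(4); W[:3,:3]=R.from_rotvec(o['eef_rot']).as_matrix(); W[:3,3]=o['tcp_pos']
        T=W@np.array(c['hand_eye'])
    return c,T
def pix2w(c,T,uv,z):
    K=np.array([[c['fx'],0,c['cx']],[0,c['fy'],c['cy']],[0,0,1]])
    d=(np.array(uv,float)-[c['cx'],c['cy']])/[c['fx'],c['fy']]
    s=d.copy()
    for _ in range(20): s=d/(1+c['k1']*(s@s))
    r=T[:3,:3]@np.array([s[0],s[1],1]); return T[:3,3]+r*(z-T[2,3])/r[2]
def w2pix(c,T,p):
    q=np.linalg.inv(T)@np.append(p,1); s=q[:2]/q[2]; s=s*(1+c['k1']*(s@s)); return s*[c['fx'],c['fy']]+[c['cx'],c['cy']]
def snap(name,fn):
    o=get_obs(); im=capture(name); cv2.imwrite('pics/'+fn,im[:,:,::-1]); return o,im
E
python3 - <<'E'
from h import *
o,a=snap('top','top0.png'); _,b=snap('side','side0.png'); 
print(o); print(get_calibration('top')); print(get_calibration('wrist'))
E
```

```text
pics
{'t': 0.0, 'q': array([ 1.05933083e+00,  9.18799733e-02,  1.23187019e+00,  3.37199459e-06,
        1.81980853e+00, -5.66772870e-02]), 'dq': array([-0.00094375, -0.0009268 ,  0.00055947, -0.0010256 , -0.00014446,
        0.00078538]), 'joint_efforts': array([-1.30505878e-04, -4.58702552e+01, -4.18043375e+01,  9.93852177e-05,
        1.09446360e-02,  3.56003056e-05]), 'tcp_pos': array([0.26341457, 0.53877403, 0.23014709]), 'eef_rot': array([-7.08112502e-01, -3.06017823e+00,  2.96252134e-03]), 'force': array([ 0.1015347 , -0.37217245, -0.52998635]), 'wrist_torque': array([-0.02568873,  0.01412032, -0.00082926]), 'grip_width': 0.08589480345721727}
{'fx': 379.5008976128024, 'fy': 379.5008976128024, 'cx': 255.15316164265823, 'cy': 193.6349003253325, 'k1': -0.09881588700470904, 'extrinsics': array([[-1.91682258e-02, -9.86737393e-01,  1.61189009e-01,
         3.42601354e-01],
       [-9.99816268e-01,  1.89025165e-02, -3.18187999e-03,
         2.77319321e-02],
       [ 9.28020516e-05, -1.61220385e-01, -9.86918426e-01,
         1.20984966e+00],
       [ 0.00000000e+00,  0.00000000e+00,  0.00000000e+00,
         1.00000000e+00]])}
{'fx': 297.95365796778526, 'fy': 297.95365796778526, 'cx': 257.9489832202943, 'cy': 185.67763842824465, 'k1': -0.031306293657641086, 'hand_eye': array([[ 1.00017768e-03, -9.49918769e-01, -3.12495332e-01,
         8.12044029e-02],
       [ 9.99997515e-01,  1.57276419e-03, -1.58025729e-03,
         3.83636510e-04],
       [ 1.99259753e-03, -3.12492974e-01,  9.49917981e-01,
        -1.43304678e-01],
       [ 0.00000000e+00,  0.00000000e+00,  0.00000000e+00,
         1.00000000e+00]])}
```

View pics/top0.png

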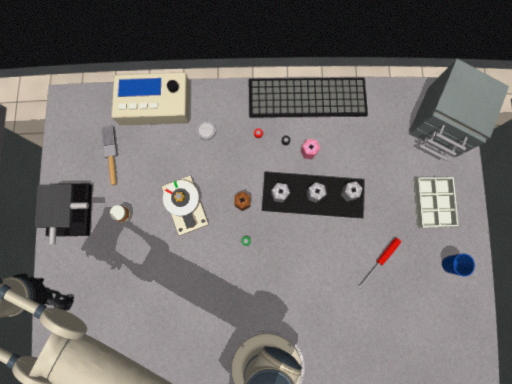

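The top view shows three steel sockets on the mat at about (281,191), (317,191) and (353,190). The look-alikes, off the mat, are brown at (243,200) and pink at (311,148), so they are not meant. The clamp and nut are at (181,197). I'll confirm this in an enlarged crop.

```bash
python3 - <<'E'
from h import *
im=cv2.imread('pics/top0.png'); 
a=cv2.resize(im[165:240,150:230],None,fx=5,fy=5,interpolation=cv2.INTER_CUBIC)
b=cv2.resize(im[130:220,260:370],None,fx=5,fy=5,interpolation=cv2.INTER_CUBIC)
o=np.zeros((450+0,400+550-150,3),np.uint8)
a=cv2.resize(im[165:240,155:215],None,fx=4,fy=4,interpolation=cv2.INTER_CUBIC)
o[:300,:240]=a; o[:450,250:800]=b
cv2.imwrite('pics/c0.png',o)
c,T=cam('top')
for n,uv,z in [('s1',(281,190),.064),('s2',(317,190),.064),('s3',(353,189),.064),('nut',(181,196),.06)]: print(n,pix2w(c,T,uv,z).round(4))
# dark drive squares
g=im.max(2)
E
```

```text
s1 [ 0.5395 -0.0554  0.064 ]
s2 [ 0.5374 -0.1662  0.064 ]
s3 [ 0.5385 -0.2782  0.064 ]
nut [0.5274 0.2524 0.06  ]
```

View pics/c0.png

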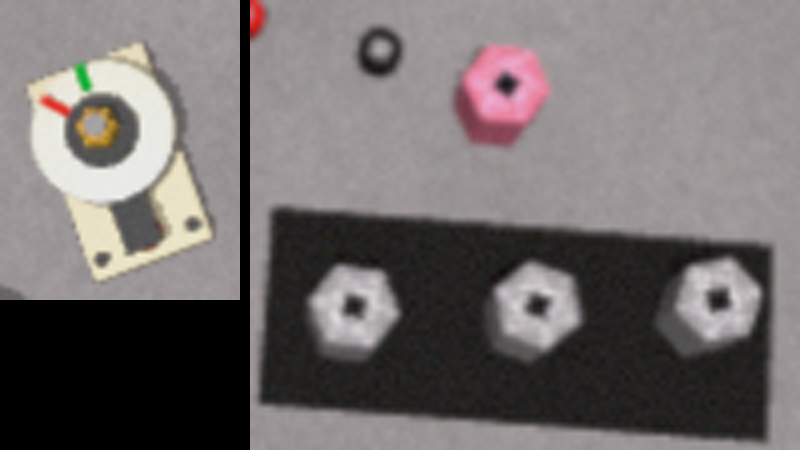

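Confirmed: the three steel sockets are on the mat. s1, s2 and s3 are at (280.6,191.2), (317.6,190.6) and (353.8,190.0). The pink and brown ones are excluded. The nut is at (179.2,196.8), the pointer tip at (166,190) and the green mark at (175.5,181.5). Next I move above the nut for a wrist view.

Emit:
send_rows(rows=[[-0.025, -0.01, 0.0, 0, 0, 0, 0.085], [-0.06, -0.024, 0, 0, 0, 0, 0.085], [-0.095, -0.038, 0, 0, 0, 0, 0.085], [-0.13, -0.052, 0, 0, 0, 0, 0.085], [-0.165, -0.065, 0, 0, 0, 0, 0.085], [-0.2, -0.079, 0, 0, 0, 0, 0.085], [-0.235, -0.093, 0, 0, 0, 0, 0.085], [-0.27, -0.107, 0, 0, 0, 0, 0.085]])

```text
t: 0.77
tcp_pos: [0.4599, 0.3227, 0.2308]
eef_rot: [-0.708, -3.06, 0.001]
force: [0.9, 1.1, 0.4]
grip_width: 0.0849
```

Emit:
send_rows(rows=[[-0.03, -0.012, 0.01, 0, 0, 0, 0.085], [-0.06, -0.024, 0.02, 0, 0, 0, 0.085], [-0.08, -0.032, 0.03, 0, 0, 0, 0.085], [-0.09, -0.036, 0.03, 0, 0, 0, 0.085], [-0.092, -0.036, 0.03, 0, 0, 0, 0.085], [-0.092, -0.036, 0.03, 0, 0, 0, 0.085], [-0.092, -0.036, 0.03, 0, 0, 0, 0.085], [-0.092, -0.036, 0.03, 0, 0, 0, 0.085]])

```text
t: 1.43
tcp_pos: [0.5254, 0.253, 0.2023]
eef_rot: [0.705, 3.061, 0.002]
force: [-0.5, 0.3, -1.0]
grip_width: 0.0848
```

```bash
python3 - <<'E'
from h import *
o,a=snap('wrist','w0.png'); print(o['tcp_pos'],o['eef_rot'],o['t'])
np.save('w0.npy',np.r_[o['tcp_pos'],o['eef_rot']])
c,T=cam('wrist',o); print(w2pix(c,T,[.527,.252,.08]))
E
```

```text
[0.52539613 0.25295058 0.20230864] [7.05170808e-01 3.06054562e+00 1.84842184e-03] 1.4333
[257.67230174 181.21592374]
```

View pics/w0.png

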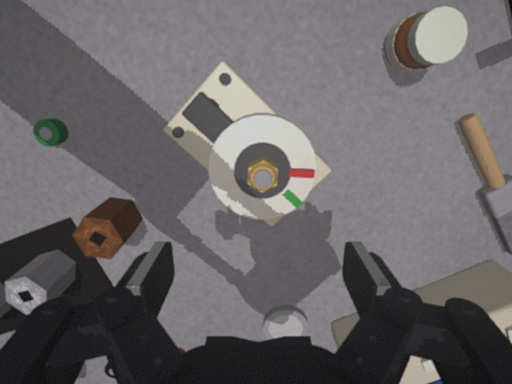

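The wrist view shows the brass nut at (263,178), the red pointer ending at (314,174) and the green mark at (293,200). Next I fit the nut centre and pointer angle on rectified planes.

```bash
cat >> h.py <<'E'
def ortho(im,c,T,ctr,z,half=.07,s=.00025):
    n=int(2*half/s); g=(np.arange(n)-n/2)*s
    Y,X=np.meshgrid(ctr[1]-g,ctr[0]-g) ; # rows: x decreasing, cols: y decreasing (as the top view)
    P=np.stack([X,Y,0*X+z],-1).reshape(-1,3)
    Y2,X2=P[:,1],P[:,0]
    q=(P-T[:3,3])@T[:3,:3]; u=q[:,:2]/q[:,2:]; u=u*(1+c['k1']*(u**2).sum(1,keepdims=True))
    m=(u*[c['fx'],c['fy']]+[c['cx'],c['cy']]).astype(np.float32).reshape(n,n,2)
    return cv2.remap(im,m[...,0],m[...,1],cv2.INTER_CUBIC), (lambda rc:(ctr[0]-(rc[0]-n/2)*s, ctr[1]-(rc[1]-n/2)*s))
from scipy.optimize import least_squares
from scipy.ndimage import map_coordinates, gaussian_filter1d
def circ(im,c,T,ctr,z,rad,win=.006,sgn=1,half=.07):
    """fit circle of about radius rad by the strongest (sgn: dark->bright outward) radial edge"""
    o,f=ortho(im.astype(np.float32).mean(2),c,T,ctr,z,half); n=o.shape[0]; s=.00025
    rs=np.arange(rad-win,rad+win,s); pts=[]
    for a in np.arange(0,2*np.pi,.05):
        rr=n/2-rs/s*np.cos(a); cc=n/2-rs/s*np.sin(a)
        p=gaussian_filter1d(map_coordinates(o,[rr,cc],order=1),2); g=np.gradient(p)*sgn; k=g.argmax()
        if g[k]>1.5: pts.append(f((rr[k],cc[k])))
    P=np.array(pts); r=least_squares(lambda v:np.hypot(P[:,0]-v[0],P[:,1]-v[1])-v[2],[*ctr,rad],loss='soft_l1',f_scale=.0003)
    return r.x,len(P),np.median(abs(r.fun))
def cmask(im,kind):
    i=im.astype(int);r,g,b=i[...,0],i[...,1],i[...,2]
    return {'red':(r>1.8*g)&(r>1.8*b)&(r>60),'green':(g>1.5*r)&(g>1.4*b)&(g>60)}[kind]
E
cat > nut.py <<'E'
from h import *
import sys
f=sys.argv[1]; im=cv2.imread(f'pics/{f}.png')[:,:,::-1].copy(); v=np.load(f'{f}.npy')
o={'tcp_pos':v[:3],'eef_rot':v[3:]}; c,T=cam('wrist',o)
ctr=(.527,.252)
for _ in range(2):
    a,n,m=circ(im,c,T,ctr,.0545,.029); ctr=a[:2]
print('flange',a.round(4),n,m)
b,n,m=circ(im,c,T,ctr,.048,.056,sgn=-1,half=.09); print('boss',b.round(4),n,m)
for k in ('red','green'):
    oo,fn=ortho(im,c,T,ctr,.0545 if k=='red' else .05,.065)
    M=cmask(oo,k).astype(np.uint8); nl,L,st,ce=cv2.connectedComponentsWithStats(M); j=1+st[1:,4].argmax()
    rc=np.argwhere(L==j); w=np.array([fn(p) for p in rc]); d=w-a[:2]
    print(k,'yaw deg',np.degrees(np.arctan2(d[:,1].mean(),d[:,0].mean())).round(2),'r',np.hypot(*d.T).min().round(4),np.hypot(*d.T).max().round(4),st[j,4])
E
python3 nut.py w0
```

```text
flange [0.5263 0.2571 0.029 ] 126 0.0002472210499257308
boss [0.5267 0.257  0.0557] 118 0.00019230552234871662
red yaw deg 61.36 r 0.0273 0.0526 3075
green yaw deg 20.08 r 0.0346 0.0563 2615
```

Emit:
send_rows(rows=[[-0.01, -0.02, -0.005, 0, 0, 0, 0.085], [-0.028, -0.053, -0.01, 0, 0, 0, 0.085], [-0.046, -0.087, -0.015, 0, 0, 0, 0.085], [-0.063, -0.12, -0.02, 0, 0, 0, 0.085], [-0.081, -0.154, -0.025, 0, 0, 0, 0.085], [-0.098, -0.187, -0.03, 0, 0, 0, 0.085], [-0.116, -0.221, -0.03, 0, 0, 0, 0.085], [-0.134, -0.255, -0.03, 0, 0, 0, 0.085]])

```text
t: 2.15
tcp_pos: [0.5342, -0.037, 0.2326]
eef_rot: [0.705, 3.059, 0.001]
force: [1.2, 0.3, -0.4]
grip_width: 0.0852
```

Emit:
send_rows(rows=[[-0.018, -0.034, 0, 0, 0, 0, 0.085], [-0.036, -0.068, 0, 0, 0, 0, 0.085], [-0.05, -0.095, 0, 0, 0, 0, 0.085], [-0.058, -0.11, 0, 0, 0, 0, 0.085], [-0.061, -0.116, 0, 0, 0, 0, 0.085], [-0.061, -0.116, 0, 0, 0, 0, 0.085], [-0.061, -0.116, 0, 0, 0, 0, 0.085], [-0.061, -0.116, 0, 0, 0, 0, 0.085]])

```text
t: 2.82
tcp_pos: [0.5384, -0.1657, 0.2316]
eef_rot: [0.705, 3.061, 0.001]
force: [0.3, 0.6, 0.1]
grip_width: 0.085
```

```bash
python3 - <<'E'
from h import *
o,a=snap('wrist','w1.png'); print(o['tcp_pos'],o['eef_rot'],o['t'])
np.save('w1.npy',np.r_[o['tcp_pos'],o['eef_rot']])
c,T=cam('wrist',o)
for p in [(.5395,-.0554),(.5374,-.1662),(.5385,-.2782)]: print(w2pix(c,T,[*p,.064]))
E
```

```text
[ 0.53843189 -0.16572296  0.2316052 ] [7.05052359e-01 3.06104170e+00 7.97849179e-04] 2.8167
[354.70055613 122.78945569]
[257.18026419 166.39048586]
[168.61516975 209.17007312]
```

View pics/w1.png

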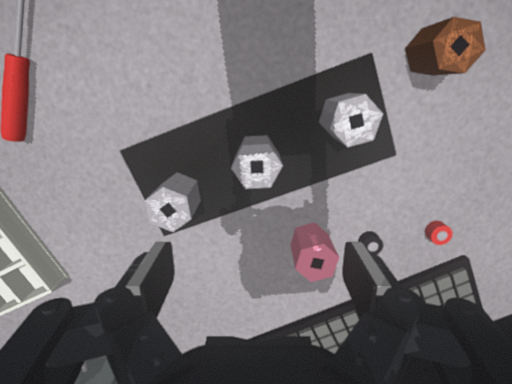

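The three sockets are at (357,121), (257,167) and (168,210). The pink one, at (316,258), is off the mat. Next I fit the hexagonal tops.

```bash
cat > hexf.py <<'E'
from h import *
def hexfit(im,c,T,ctr,z,half=.036,thr=None,dbg=None):
    o,f=ortho(im,c,T,ctr,z,half); g=cv2.GaussianBlur(o,(0,0),2).mean(2); n=o.shape[0]
    e=cv2.GaussianBlur(o.mean(2),(0,0),3); gy,gx=np.gradient(e)
    R0=.024
    # maximise mean outward darkening along hexagon outline 48 AF
    t=np.linspace(-.0115,.0115,24)
    def score(v):
        s=0
        for k in range(6):
            a=v[2]+k*np.pi/3; N=np.array([np.cos(a),np.sin(a)]); P=np.array([-N[1],N[0]])
            w=v[:2]+N*R0+t[:,None]*P
            r=n/2-(w[:,0]-ctr[0])/.00025; cc=n/2-(w[:,1]-ctr[1])/.00025
            dr=map_coordinates(gy,[r,cc],order=1,mode='nearest');dc=map_coordinates(gx,[r,cc],order=1,mode='nearest')
            s+=np.clip(-(dr*-N[0]+dc*-N[1]),-1,6).mean()
        return s
    best=max(((score(np.array([ctr[0]+i,ctr[1]+j,a])),ctr[0]+i,ctr[1]+j,a) for i in np.arange(-.008,.0081,.002) for j in np.arange(-.008,.0081,.002) for a in np.radians(np.arange(0,60,5))))
    from scipy.optimize import minimize
    r=minimize(lambda v:-score(v*[1e-3,1e-3,.05]),np.array(best[1:])/[1e-3,1e-3,.05],method='Nelder-Mead',options=dict(initial_simplex=np.array(best[1:])/[1e-3,1e-3,.05]+np.r_[np.zeros((1,3)),np.eye(3)]))
    v=r.x*[1e-3,1e-3,.05]; return v[:2].round(4),np.degrees(v[2]).round(2)%60,round(-r.fun,2)
E
python3 - <<'E'
from hexf import *
im=cv2.imread('pics/w1.png')[:,:,::-1].copy(); v=np.load('w1.npy'); c,T=cam('wrist',{'tcp_pos':v[:3],'eef_rot':v[3:]})
it=cv2.imread('pics/top0.png')[:,:,::-1].copy(); ct,Tt=cam('top')
for uv in [(357,121),(257,167),(168,210)]:
    p=pix2w(c,T,uv,.064); print(hexfit(im,c,T,p[:2],.064), hexfit(it,ct,Tt,p[:2],.064), p.round(4))
E
```

```text
(array([ 0.5383, -0.0527]), np.float64(50.94), np.float64(35.48)) (array([ 0.5372, -0.0537]), np.float64(50.96), np.float64(30.17)) [ 0.5388 -0.0526  0.064 ]
(array([ 0.5366, -0.1674]), np.float64(37.16), np.float64(31.61)) (array([ 0.5359, -0.1667]), np.float64(36.79), np.float64(29.83)) [ 0.5379 -0.1667  0.064 ]
(array([ 0.5386, -0.2792]), np.float64(13.2), np.float64(29.66)) (array([ 0.5371, -0.2792]), np.float64(9.19), np.float64(30.43)) [ 0.5391 -0.2794  0.064 ]
```

Emit:
send_rows(rows=[[0.0013, -0.0021, 0.01, 0, 0, 6, 0.085], [0.0013, -0.0021, 0.035, 0, 0, 12, 0.085], [0.0013, -0.0021, 0.06, 0, 0, 18, 0.085], [0.0013, -0.0021, 0.085, 0, 0, 24, 0.085], [0.0013, -0.0021, 0.11, 0, 0, 27, 0.085], [0.0013, -0.0021, 0.125, 0, 0, 27, 0.085], [0.0013, -0.0021, 0.13, 0, 0, 27, 0.085], [0.0013, -0.0021, 0.13, 0, 0, 27, 0.085]])

```text
t: 3.53
tcp_pos: [0.5354, -0.1674, 0.0998]
eef_rot: [-1.399, -2.81, 0.0]
force: [-0.2, -0.6, -0.1]
grip_width: 0.0848
```

Emit:
send_rows(rows=[[0, 0, 0.015, 0, 0, 0, 0.085], [0, 0, 0.035, 0, 0, 0, 0.085], [0, 0, 0.055, 0, 0, 0, 0.085], [0, 0, 0.07, 0, 0, 0, 0.085], [0, 0, 0.08, 0, 0, 0, 0.085], [0, 0, 0.083, 0, 0, 0, 0.085], [0, 0, 0.083, 0, 0, 0, 0.085], [0, 0, 0.083, 0, 0, 0, 0.085]])

```text
t: 4.2
tcp_pos: [0.537, -0.1689, 0.0199]
eef_rot: [1.402, 2.809, 0.0]
force: [-0.2, -0.1, 0.1]
grip_width: 0.0852
```

Emit:
send_rows(rows=[[0, 0, 0, 0, 0, 0, 0.044], [0, 0, 0, 0, 0, 0, 0.044], [0, 0, 0, 0, 0, 0, 0.044], [0, 0, 0, 0, 0, 0, 0.044], [0, 0, 0, 0, 0, 0, 0.044], [0, 0, 0, 0, 0, 0, 0.044], [0, 0, 0, 0, 0, 0, 0.044], [0, 0, 0, 0, 0, 0, 0.044]], newtons=80)

```text
t: 4.87
tcp_pos: [0.5369, -0.1689, 0.0196]
eef_rot: [1.402, 2.809, 0.001]
force: [-0.0, 0.2, 6.4]
grip_width: 0.0468
```

Emit:
send_rows(rows=[[0, 0, -0.025, 0, 0, 0, 0.044], [0, 0, -0.06, 0, 0, 0, 0.044], [0.02, 0.014, -0.095, 0, 0, 0, 0.044], [0.05, 0.036, -0.12, 0, 0, 0, 0.044], [0.082, 0.059, -0.12, 0, 0, 0, 0.044], [0.114, 0.082, -0.12, 0, 0, 0, 0.044], [0.146, 0.105, -0.12, 0, 0, 0, 0.044], [0.178, 0.128, -0.12, 0, 0, 0, 0.044]])

```text
t: 5.53
tcp_pos: [0.5302, 0.052, 0.1369]
eef_rot: [-1.403, -2.809, 0.002]
force: [-0.0, 0.3, -3.2]
grip_width: 0.0471
```

Emit:
send_rows(rows=[[0.032, 0.023, 0, 0, 0, -4, 0.044], [0.064, 0.046, 0, 0, 0, -9, 0.044], [0.096, 0.069, 0, 0, 0, -14, 0.044], [0.128, 0.091, 0, 0, 0, -19, 0.044], [0.152, 0.108, 0, 0, 0, -23, 0.044], [0.165, 0.118, 0, 0, 0, -24.4, 0.044], [0.1686, 0.12, 0, 0, 0, -24.4, 0.044], [0.1686, 0.12, 0, 0, 0, -24.4, 0.044]])

```text
t: 6.2
tcp_pos: [0.5249, 0.2581, 0.1364]
eef_rot: [-0.774, -3.042, 0.003]
force: [0.8, -0.7, -4.6]
grip_width: 0.0472
```

```bash
python3 - <<'E'
from hexf import *
o,a=snap('wrist','w2.png'); print(o['tcp_pos'],o['eef_rot'],o['t'],o['force'],o['grip_width'])
np.save('w2.npy',np.r_[o['tcp_pos'],o['eef_rot']])
c,T=cam('wrist',o)
z=o['tcp_pos'][2]-.0156+.06
print(w2pix(c,T,[*o['tcp_pos'][:2],z]))
print(hexfit(a,c,T,o['tcp_pos'][:2],z))
cv2.imwrite('pics/w2c.png',cv2.resize(a[120:384,100:412,::-1],None,fx=2,fy=2))
E
```

```text
[0.52493653 0.25814002 0.13641338] [-0.77449461 -3.04189803  0.00344562] 6.2 [ 0.75663366 -0.6538857  -4.59450614] 0.047235374720171676
[257.08142536 300.39018291]
(array([0.5242, 0.2591]), np.float64(59.78), np.float64(23.32))
```

View pics/w2c.png

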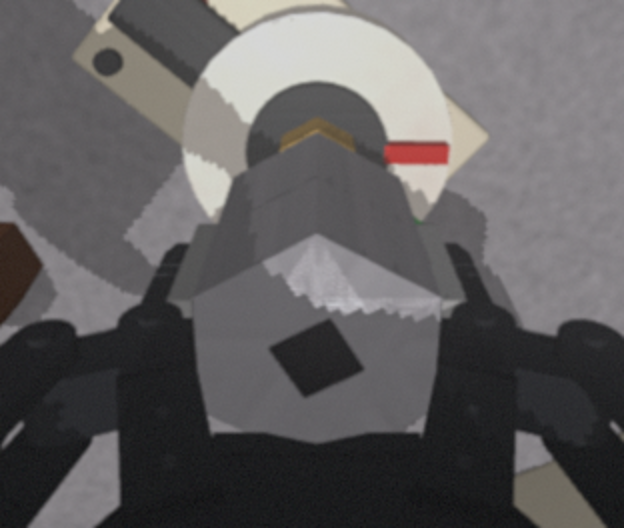

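The socket is held square in the jaws, with its top corner at (258,237), and sits just above the nut. Next I refit the nut from this nearer picture.

```bash
python3 nut.py w2; python3 - <<'E'
from h import *
v=np.load('w2.npy');c,T=cam('wrist',{'tcp_pos':v[:3],'eef_rot':v[3:]})
z=v[2]+.0444; P=[pix2w(c,T,(100+u/2,120+w/2),z)[:2] for u,w in [(317,235),(317,442),(193,298),(440,298),(210,433),(424,433)]]
print(np.mean(P[:2],0).round(4), (np.mean([P[2],P[5]],0)).round(4),np.mean([P[3],P[4]],0).round(4),np.linalg.norm(P[0]-P[1]))
E
```

```text
flange [0.5257 0.2577 0.0287] 76 0.00021414665643254907
boss [0.5269 0.257  0.0559] 88 0.00018119719685097402
red yaw deg 60.37 r 0.0271 0.0527 3396
green yaw deg 23.32 r 0.0542 0.0544 2
[0.522  0.2604] [0.5266 0.2571] [0.5272 0.2581] 0.04938350772082171
```

```bash
python3 - <<'E'
from h import *
v=np.load('w2.npy');c,T=cam('wrist',{'tcp_pos':v[:3],'eef_rot':v[3:]})
M=R.from_rotvec(v[3:]).as_matrix(); 
for z in (v[2]+.0444,v[2]+.0424):
  P=[(M.T@(pix2w(c,T,(100+u/2,120+w/2),z)-v[:3]))[:2]*1e3 for u,w in [(317,235),(193,298),(440,298)]]
  print(np.round(P,1))
n=np.array([.5263,.2572,.0545]); print((M.T@(n-v[:3]))*1e3)
E
```

```text
[[ 28.4   0.4]
 [ 14.7 -23.6]
 [ 14.9  24.2]]
[[ 27.3   0.4]
 [ 13.3 -24.1]
 [ 13.5  24.7]]
[-1.81251739e+00  5.41777516e-02  8.19100501e+01]
```

Emit:
send_rows(rows=[[-0.001, 0, 0.004, 0, 0, 0, 0.044], [-0.0026, -0.0003, 0.01, 0, 0, 0, 0.044], [-0.0026, -0.0003, 0.018, 0, 0, 0, 0.044], [-0.0026, -0.0003, 0.026, 0, 0, 0, 0.044], [-0.0026, -0.0003, 0.032, 0, 0, 0, 0.044], [-0.0026, -0.0003, 0.036, 0, 0, 0, 0.044], [-0.0026, -0.0003, 0.036, 0, 0, 0, 0.044], [-0.0026, -0.0003, 0.036, 0, 0, 0, 0.044]])

```text
t: 6.92
tcp_pos: [0.528, 0.2557, 0.1019]
eef_rot: [-0.777, -3.043, 0.001]
force: [0.1, -0.2, -3.3]
grip_width: 0.0473
```

Emit:
send_rows(rows=[[0, 0, 0.0015, 0, 0, 0, 0.044], [0, 0, 0.003, 0, 0, 0, 0.044], [0, 0, 0.0045, 0, 0, 0, 0.044], [0, 0, 0.006, 0, 0, 0, 0.044], [0, 0, 0.0075, 0, 0, 0, 0.044], [0, 0, 0.009, 0, 0, 0, 0.044], [0, 0, 0.009, 0, 0, 0, 0.044], [0, 0, 0.009, 0, 0, 0, 0.044]])

```text
t: 7.58
tcp_pos: [0.528, 0.2558, 0.0931]
eef_rot: [-0.777, -3.044, 0.0]
force: [-0.3, 0.6, -4.3]
grip_width: 0.0471
```

Emit:
send_rows(rows=[[0, 0, 0.001, 0, 0, 0, 0.044], [0, 0, 0.002, 0, 0, 0, 0.044], [0, 0, 0.003, 0, 0, 0, 0.044], [0, 0, 0.004, 0, 0, 0, 0.044], [0, 0, 0.005, 0, 0, 0, 0.044], [0, 0, 0.005, 0, 0, 0, 0.044], [0, 0, 0.005, 0, 0, 0, 0.044], [0, 0, 0.005, 0, 0, 0, 0.044]])

```text
t: 8.25
tcp_pos: [0.5281, 0.2558, 0.0883]
eef_rot: [0.777, 3.044, 0.0]
force: [-0.1, 0.9, -4.1]
grip_width: 0.0473
```

Emit:
send_rows(rows=[[0, 0, 0.001, 0, 0, 0, 0.044], [0, 0, 0.002, 0, 0, 0, 0.044], [0, 0, 0.003, 0, 0, 0, 0.044], [0, 0, 0.004, 0, 0, 0, 0.044], [0, 0, 0.005, 0, 0, 0, 0.044], [0, 0, 0.006, 0, 0, 0, 0.044], [0, 0, 0.006, 0, 0, 0, 0.044], [0, 0, 0.006, 0, 0, 0, 0.044]])

```text
t: 8.92
tcp_pos: [0.5281, 0.2558, 0.0821]
eef_rot: [-0.778, -3.044, 0.0]
force: [0.4, -0.1, -3.4]
grip_width: 0.0472
```

Either fitting or loose, as nothing has touched yet. I'll continue to the seat.

Emit:
send_rows(rows=[[0, 0, 0.0015, 0, 0, 0, 0.044], [0, 0, 0.003, 0, 0, 0, 0.044], [0, 0, 0.0045, 0, 0, 0, 0.044], [0, 0, 0.006, 0, 0, 0, 0.044], [0, 0, 0.0075, 0, 0, 0, 0.044], [0, 0, 0.009, 0, 0, 0, 0.044], [0, 0, 0.01, 0, 0, 0, 0.044], [0, 0, 0.01, 0, 0, 0, 0.044]])

```text
t: 9.58
tcp_pos: [0.5279, 0.2558, 0.0719]
eef_rot: [-0.777, -3.043, 0.001]
force: [-0.7, -0.2, -4.2]
grip_width: 0.0473
```

Emit:
send_rows(rows=[[0, 0, 0.001, 0, 0, 0, 0.044], [0, 0, 0.002, 0, 0, 0, 0.044], [0, 0, 0.003, 0, 0, 0, 0.044], [0, 0, 0.003, 0, 0, 0, 0.044], [0, 0, 0.003, 0, 0, 0, 0.044], [0, 0, 0.003, 0, 0, 0, 0.044], [0, 0, 0.003, 0, 0, 0, 0.044], [0, 0, 0.003, 0, 0, 0, 0.044]])

```text
t: 10.25
tcp_pos: [0.5283, 0.2559, 0.0701]
eef_rot: [0.777, 3.043, 0.001]
force: [-2.0, -1.4, 5.1]
grip_width: 0.0471
```

Emit:
send_rows(rows=[[0, 0, 0, 0, 0, 2, 0.044], [0, 0, 0, 0, 0, 4, 0.044], [0, 0, 0, 0, 0, 6, 0.044], [0, 0, 0, 0, 0, 8, 0.044], [0, 0, 0, 0, 0, 10, 0.044], [0, 0, 0, 0, 0, 12, 0.044], [0, 0, 0, 0, 0, 14, 0.044], [0, 0, 0, 0, 0, 16, 0.044]])

```text
t: 10.92
tcp_pos: [0.529, 0.256, 0.0701]
eef_rot: [1.195, 2.903, 0.002]
force: [1.1, 0.0, 3.1]
grip_width: 0.0476
```

```bash
cat > look.py <<'E'
from h import *
import sys
f=sys.argv[1]; o,a=snap('wrist',f+'.png'); np.save(f+'.npy',np.r_[o['tcp_pos'],o['eef_rot']])
print(o['tcp_pos'].round(4),o['eef_rot'].round(3),o['t'],'F',o['force'].round(1),'M',o['wrist_torque'].round(2),'q6',o['q'][5].round(3),o['grip_width'])
E
python3 look.py w3; python3 nut.py w3
```

```text
[0.529  0.256  0.0701] [1.195e+00 2.903e+00 2.000e-03] 10.9167 F [1.1 0.  3.1] M [-0.18  0.04  0.1 ] q6 -0.397 0.04761013435692609
flange [0.5258 0.2583 0.0288] 92 0.00023804419528917348
boss [0.5271 0.2569 0.056 ] 100 0.0002524493509152466
red yaw deg 60.35 r 0.0271 0.0524 3671
green yaw deg 22.78 r 0.054 0.0563 60
```

Emit:
send_rows(rows=[[0, 0, 0, 0, 0, 2, 0.044], [0, 0, 0, 0, 0, 4, 0.044], [0, 0, 0, 0, 0, 6, 0.044], [0, 0, 0, 0, 0, 8, 0.044], [0, 0, 0, 0, 0, 10, 0.044], [0, 0, 0, 0, 0, 12, 0.044], [0, 0, 0, 0, 0, 14, 0.044], [0, 0, 0, 0, 0, 14, 0.044]])

```text
t: 11.63
tcp_pos: [0.5289, 0.256, 0.07]
eef_rot: [1.539, 2.737, 0.003]
force: [0.5, -0.5, 3.7]
grip_width: 0.047
```

```bash
python3 look.py w4; python3 nut.py w4
```

```text
[0.5289 0.256  0.07  ] [1.539 2.737 0.003] 11.6333 F [ 0.5 -0.5  3.7] M [-0.17 -0.   -0.08] q6 -0.153 0.04700011427997494
flange [0.5262 0.2581 0.029 ] 86 0.00033245202106719704
boss [0.5271 0.2567 0.056 ] 95 0.0002611689389438454
red yaw deg 60.73 r 0.0264 0.0523 3578
green yaw deg 19.9 r 0.0346 0.0564 2182
```

Two turns totalling 30° left the pointer at about 60.6° and produced no torque. This socket (middle, s2) is therefore the loose one, and I'm returning it to its place on the mat.

Emit:
send_rows(rows=[[0, 0, -0.02, 0, 0, 0, 0.044], [0, 0, -0.045, 0, 0, 0, 0.044], [0, 0, -0.07, 0, 0, 0, 0.044], [-0.02, -0.0116, -0.07, 0, 0, 0, 0.044], [-0.052, -0.03, -0.07, 0, 0, 0, 0.044], [-0.085, -0.0495, -0.07, 0, 0, 0, 0.044], [-0.118, -0.0687, -0.07, 0, 0, 0, 0.044], [-0.151, -0.088, -0.07, 0, 0, 0, 0.044]])

```text
t: 12.35
tcp_pos: [0.5306, 0.0797, 0.1375]
eef_rot: [-1.534, -2.739, 0.002]
force: [1.4, 0.7, -3.8]
grip_width: 0.0472
```

Emit:
send_rows(rows=[[-0.033, -0.0192, 0, 0, 0, 0, 0.044], [-0.066, -0.0384, 0, 0, 0, 0, 0.044], [-0.099, -0.0576, 0, 0, 0, 0, 0.044], [-0.132, -0.0768, 0, 0, 0, 0, 0.044], [-0.165, -0.096, 0, 0, 0, 0, 0.044], [-0.193, -0.1123, 0, 0, 0, 0, 0.044], [-0.21, -0.1222, 0, 0, 0, 0, 0.044], [-0.2163, -0.1259, 0, 0, 0, 0, 0.044]])

```text
t: 13.02
tcp_pos: [0.5354, -0.1722, 0.1372]
eef_rot: [-1.54, -2.735, 0.002]
force: [0.1, 0.2, -3.8]
grip_width: 0.0471
```

Emit:
send_rows(rows=[[0, 0, 0.015, 0, 0, 0, 0.044], [0, 0, 0.04, 0, 0, 0, 0.044], [0, 0, 0.065, 0, 0, 0, 0.044], [0, 0, 0.09, 0, 0, 0, 0.044], [0, 0, 0.105, 0, 0, 0, 0.044], [0, 0, 0.111, 0, 0, 0, 0.044], [0, 0, 0.114, 0, 0, 0, 0.044], [0, 0, 0.114, 0, 0, 0, 0.044]])

```text
t: 13.68
tcp_pos: [0.5363, -0.1686, 0.0247]
eef_rot: [-1.537, -2.739, -0.0]
force: [-0.8, -1.1, -4.1]
grip_width: 0.0472
```

Emit:
send_rows(rows=[[0, 0, 0.001, 0, 0, 0, 0.044], [0, 0, 0.002, 0, 0, 0, 0.044], [0, 0, 0.003, 0, 0, 0, 0.044], [0, 0, 0.004, 0, 0, 0, 0.044], [0, 0, 0.0048, 0, 0, 0, 0.044], [0, 0, 0.0048, 0, 0, 0, 0.044], [0, 0, 0.0048, 0, 0, 0, 0.044], [0, 0, 0.0048, 0, 0, 0, 0.044]])

```text
t: 14.35
tcp_pos: [0.5365, -0.1692, 0.0205]
eef_rot: [1.539, 2.739, -0.0]
force: [0.1, -1.1, -3.9]
grip_width: 0.0473
```

Emit:
send_rows(rows=[[0, 0, 0, 0, 0, 0, 0.06], [0, 0, 0, 0, 0, 0, 0.085], [0, 0, 0, 0, 0, 0, 0.085], [0, 0, 0, 0, 0, 0, 0.085], [0, 0, 0, 0, 0, 0, 0.085], [0, 0, 0, 0, 0, 0, 0.085], [0, 0, 0, 0, 0, 0, 0.085], [0, 0, 0, 0, 0, 0, 0.085]])

```text
t: 15.02
tcp_pos: [0.5365, -0.1691, 0.0206]
eef_rot: [1.539, 2.739, 0.0]
force: [-0.5, -0.5, -0.3]
grip_width: 0.0851
```

Emit:
send_rows(rows=[[0, 0, -0.005, 0, 0, 0, 0.085], [0, 0, -0.02, 0, 0, 0, 0.085], [0, 0, -0.04, 0, 0, 0, 0.085], [0, 0, -0.06, 0, 0, 0, 0.085], [0, 0, -0.08, 0, 0, 0, 0.085], [0, 0, -0.095, 0, 0, 0, 0.085], [0, 0, -0.1, 0, 0, 0, 0.085], [0, 0, -0.1, 0, 0, 0, 0.085]])

```text
t: 15.68
tcp_pos: [0.5374, -0.1695, 0.1226]
eef_rot: [1.537, 2.736, 0.001]
force: [-0.2, 1.1, 0.9]
grip_width: 0.0846
```

```bash
python3 look.py w5; python3 - <<'E'
from hexf import *
im=cv2.imread('pics/w5.png')[:,:,::-1].copy(); v=np.load('w5.npy'); c,T=cam('wrist',{'tcp_pos':v[:3],'eef_rot':v[3:]})
M=R.from_rotvec(v[3:]).as_matrix()
for p in [(.537,-.168),(.538,-.0532)]:
    r=hexfit(im,c,T,p,.064); print(r,(M.T@(np.array([*r[0],v[2]])-v[:3])).round(4),w2pix(c,T,[*r[0],.064]))
E
```

```text
[ 0.5374 -0.1695  0.1226] [1.537e+00 2.736e+00 1.000e-03] 15.6833 F [-0.2  1.1  0.9] M [-0.02 -0.03  0.02] q6 -0.913 0.08463435538735616
(array([ 0.536, -0.168]), np.float64(30.0), np.float64(36.0)) [ 0.002  -0.0004 -0.    ] [257.8262033  201.95156791]
(array([ 0.538 , -0.0532]), np.float64(50.0), np.float64(36.0)) [ 0.099   0.061  -0.0001] [355.47656848  58.42544878]
```

Emit:
send_rows(rows=[[0.02, 0.0124, 0, 0, 0, -4, 0.085], [0.05, 0.031, 0, 0, 0, -8, 0.085], [0.08, 0.0494, 0, 0, 0, -12, 0.085], [0.0945, 0.0584, 0, 0, 0, -16, 0.085], [0.0987, 0.061, 0, 0, 0, -19.6, 0.085], [0.0987, 0.061, 0.005, 0, 0, -19.6, 0.085], [0.0987, 0.061, 0.015, 0, 0, -19.6, 0.085], [0.0987, 0.061, 0.03, 0, 0, -19.6, 0.085]])

```text
t: 16.4
tcp_pos: [0.5374, -0.0537, 0.0897]
eef_rot: [1.054, 2.959, -0.0]
force: [0.0, 0.6, -0.6]
grip_width: 0.0848
```

Emit:
send_rows(rows=[[0, 0, 0.015, 0, 0, 0, 0.085], [0, 0, 0.03, 0, 0, 0, 0.085], [0, 0, 0.045, 0, 0, 0, 0.085], [0, 0, 0.06, 0, 0, 0, 0.085], [0, 0, 0.068, 0, 0, 0, 0.085], [0, 0, 0.072, 0, 0, 0, 0.085], [0, 0, 0.0725, 0, 0, 0, 0.085], [0, 0, 0.0725, 0, 0, 0, 0.085]])

```text
t: 17.07
tcp_pos: [0.5373, -0.0535, 0.018]
eef_rot: [-1.052, -2.96, 0.0]
force: [-0.2, 0.3, 0.5]
grip_width: 0.0849
```

Emit:
send_rows(rows=[[0, 0, 0, 0, 0, 0, 0.044], [0, 0, 0, 0, 0, 0, 0.044], [0, 0, 0, 0, 0, 0, 0.044], [0, 0, 0, 0, 0, 0, 0.044], [0, 0, 0, 0, 0, 0, 0.044], [0, 0, 0, 0, 0, 0, 0.044], [0, 0, 0, 0, 0, 0, 0.044], [0, 0, 0, 0, 0, 0, 0.044]], newtons=80)

```text
t: 17.73
tcp_pos: [0.538, -0.0531, 0.0191]
eef_rot: [1.049, 2.959, 0.001]
force: [0.3, 1.0, 6.3]
grip_width: 0.0471
```

Emit:
send_rows(rows=[[0, 0, -0.025, 0, 0, 0, 0.044], [0, 0, -0.06, 0, 0, 0, 0.044], [0.01, 0.0114, -0.095, 0, 0, 0, 0.044], [0.03, 0.0343, -0.12, 0, 0, 0, 0.044], [0.055, 0.0629, -0.12, 0, 0, 0, 0.044], [0.08, 0.0914, -0.12, 0, 0, 0, 0.044], [0.105, 0.12, -0.12, 0, 0, 0, 0.044], [0.13, 0.1486, -0.12, 0, 0, 0, 0.044]])

```text
t: 18.4
tcp_pos: [0.5289, 0.1456, 0.1366]
eef_rot: [-1.05, -2.959, 0.002]
force: [0.2, 0.4, -3.6]
grip_width: 0.0473
```

Emit:
send_rows(rows=[[0.025, 0.0286, 0, 0, 0, -3, 0.044], [0.05, 0.0571, 0, 0, 0, -6, 0.044], [0.066, 0.0754, 0, 0, 0, -9, 0.044], [0.0735, 0.084, 0, 0, 0, -9.9, 0.044], [0.0745, 0.0851, 0, 0, 0, -9.9, 0.044], [0.0745, 0.0851, 0, 0, 0, -9.9, 0.044], [0.0745, 0.0851, 0, 0, 0, -9.9, 0.044], [0.0745, 0.0851, 0, 0, 0, -9.9, 0.044]])

```text
t: 19.07
tcp_pos: [0.5259, 0.2557, 0.1377]
eef_rot: [-0.794, -3.039, 0.001]
force: [-0.5, -0.0, -3.0]
grip_width: 0.0472
```

```bash
python3 look.py w6; python3 nut.py w6; python3 - <<'E'
from h import *
a=cv2.imread('pics/w6.png'); cv2.imwrite('pics/w6c.png',cv2.resize(a[120:384,100:412],None,fx=2,fy=2,interpolation=cv2.INTER_CUBIC))
E
```

```text
[0.5259 0.2557 0.1377] [-7.940e-01 -3.039e+00  1.000e-03] 19.0667 F [-0.5 -0.  -3. ] M [-0.01 -0.01 -0.04] q6 -0.665 0.04718374670959736
flange [0.5258 0.2576 0.0288] 81 0.00024466100520592615
boss [0.5269 0.2571 0.0559] 90 0.00016729607580205988
red yaw deg 60.49 r 0.027 0.0527 3272
green yaw deg 21.78 r 0.046 0.0566 576
```

View pics/w6c.png

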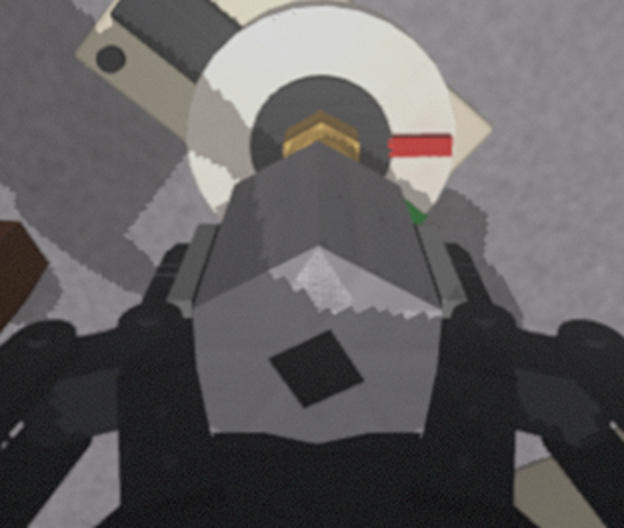

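The socket is held with its top corner at (258.5,243), sitting slightly differently along tool x. Next I compute the offset.

```bash
cat > off.py <<'E'
from h import *
def off(f,pts,dz,n=(.5263,.2572,.0545)):
  v=np.load(f+'.npy');c,T=cam('wrist',{'tcp_pos':v[:3],'eef_rot':v[3:]}); M=R.from_rotvec(v[3:]).as_matrix()
  P=np.array([(M.T@(pix2w(c,T,(100+u/2,120+w/2),v[2]+dz)-v[:3]))[:2]*1e3 for u,w in pts]); ctr=P-[[27.7,0],[13.9,-24],[13.9,24]]
  print(ctr.round(1),ctr.mean(0).round(2),'nut in tool',((M.T@(np.array(n)-v[:3]))*1e3).round(2))
E
python3 - <<'E'
from off import *
off('w6',[(317,247),(193,306),(441,304)],.0449)
off('w2',[(317,235),(193,298),(440,298)],.0444)
E
```

```text
[[-1.5  0.4]
 [-0.7  0.4]
 [-0.1  0.3]] [-0.74  0.39] nut in tool [ 0.41  1.6  83.17]
[[0.7 0.4]
 [0.8 0.4]
 [1.  0.2]] [0.8  0.33] nut in tool [-1.810e+00  5.000e-02  8.191e+01]
```

Emit:
send_rows(rows=[[0.0006, 0.0006, 0.006, 0, 0, 0, 0.044], [0.0012, 0.0012, 0.014, 0, 0, 0, 0.044], [0.0012, 0.0012, 0.022, 0, 0, 0, 0.044], [0.0012, 0.0012, 0.029, 0, 0, 0, 0.044], [0.0012, 0.0012, 0.035, 0, 0, 0, 0.044], [0.0012, 0.0012, 0.038, 0, 0, 0, 0.044], [0.0012, 0.0012, 0.039, 0, 0, 0, 0.044], [0.0012, 0.0012, 0.039, 0, 0, 0, 0.044]])

```text
t: 19.78
tcp_pos: [0.5251, 0.2589, 0.0986]
eef_rot: [-0.79, -3.04, 0.001]
force: [-0.5, -0.3, -3.1]
grip_width: 0.0471
```

Emit:
send_rows(rows=[[0, 0, 0.001, 0, 0, 0, 0.044], [0, 0, 0.002, 0, 0, 0, 0.044], [0, 0, 0.003, 0, 0, 0, 0.044], [0, 0, 0.004, 0, 0, 0, 0.044], [0, 0, 0.005, 0, 0, 0, 0.044], [0, 0, 0.006, 0, 0, 0, 0.044], [0, 0, 0.006, 0, 0, 0, 0.044], [0, 0, 0.006, 0, 0, 0, 0.044]])

```text
t: 20.45
tcp_pos: [0.5252, 0.2588, 0.0929]
eef_rot: [-0.791, -3.04, 0.0]
force: [-0.0, 0.1, -4.5]
grip_width: 0.047
```

Emit:
send_rows(rows=[[0, 0, 0.001, 0, 0, 0, 0.044], [0, 0, 0.002, 0, 0, 0, 0.044], [0, 0, 0.003, 0, 0, 0, 0.044], [0, 0, 0.004, 0, 0, 0, 0.044], [0, 0, 0.004, 0, 0, 0, 0.044], [0, 0, 0.004, 0, 0, 0, 0.044], [0, 0, 0.004, 0, 0, 0, 0.044], [0, 0, 0.004, 0, 0, 0, 0.044]])

```text
t: 21.12
tcp_pos: [0.5253, 0.2589, 0.0891]
eef_rot: [0.791, 3.04, 0.0]
force: [0.2, 0.0, -3.0]
grip_width: 0.0472
```

Emit:
send_rows(rows=[[-0.0005, -0.0006, 0, 0, 0, 0, 0.044], [-0.0009, -0.0012, 0, 0, 0, 0, 0.044], [-0.0009, -0.0012, 0, 0, 0, 0, 0.044], [-0.0009, -0.0012, 0.001, 0, 0, 0, 0.044], [-0.0009, -0.0012, 0.002, 0, 0, 0, 0.044], [-0.0009, -0.0012, 0.003, 0, 0, 0, 0.044], [-0.0009, -0.0012, 0.003, 0, 0, 0, 0.044], [-0.0009, -0.0012, 0.003, 0, 0, 0, 0.044]])

```text
t: 21.78
tcp_pos: [0.5255, 0.2573, 0.0858]
eef_rot: [-0.791, -3.04, 0.0]
force: [-0.0, -0.6, -3.8]
grip_width: 0.047
```

Emit:
send_rows(rows=[[0, 0, 0.001, 0, 0, 0, 0.044], [0, 0, 0.002, 0, 0, 0, 0.044], [0, 0, 0.003, 0, 0, 0, 0.044], [0, 0, 0.004, 0, 0, 0, 0.044], [0, 0, 0.004, 0, 0, 0, 0.044], [0, 0, 0.004, 0, 0, 0, 0.044], [0, 0, 0.004, 0, 0, 0, 0.044], [0, 0, 0.004, 0, 0, 0, 0.044]])

```text
t: 22.45
tcp_pos: [0.5255, 0.2573, 0.082]
eef_rot: [0.791, 3.04, -0.0]
force: [0.7, -0.5, -4.5]
grip_width: 0.047
```

Emit:
send_rows(rows=[[0, 0, 0.001, 0, 0, 0, 0.044], [0, 0, 0.0025, 0, 0, 0, 0.044], [0, 0, 0.004, 0, 0, 0, 0.044], [0, 0, 0.0055, 0, 0, 0, 0.044], [0, 0, 0.007, 0, 0, 0, 0.044], [0, 0, 0.0085, 0, 0, 0, 0.044], [0, 0, 0.01, 0, 0, 0, 0.044], [0, 0, 0.01, 0, 0, 0, 0.044]])

```text
t: 23.12
tcp_pos: [0.5255, 0.2573, 0.0716]
eef_rot: [0.791, 3.04, -0.0]
force: [1.7, -0.2, -4.8]
grip_width: 0.0473
```

Emit:
send_rows(rows=[[0, 0, 0.001, 0, 0, 0, 0.044], [0, 0, 0.002, 0, 0, 0, 0.044], [0, 0, 0.003, 0, 0, 0, 0.044], [0, 0, 0.004, 0, 0, 0, 0.044], [0, 0, 0.004, 0, 0, 0, 0.044], [0, 0, 0.004, 0, 0, 0, 0.044], [0, 0, 0.004, 0, 0, 0, 0.044], [0, 0, 0.004, 0, 0, 0, 0.044]])

```text
t: 23.78
tcp_pos: [0.5256, 0.2574, 0.0696]
eef_rot: [0.791, 3.04, 0.001]
force: [-2.5, -1.5, 6.5]
grip_width: 0.0472
```

Seated with no lateral jam. Next I turn it clockwise about 24° with a firmer grip and check the pointer.

Emit:
send_rows(rows=[[0, 0, 0, 0, 0, 1, 0.044], [0, 0, 0, 0, 0, 4, 0.044], [0, 0, 0, 0, 0, 7, 0.044], [0, 0, 0, 0, 0, 11, 0.044], [0, 0, 0, 0, 0, 15, 0.044], [0, 0, 0, 0, 0, 19, 0.044], [0, 0, 0, 0, 0, 22, 0.044], [0, 0, 0, 0, 0, 24, 0.044]], newtons=110)

```text
t: 24.45
tcp_pos: [0.5266, 0.2579, 0.0697]
eef_rot: [1.407, 2.806, 0.005]
force: [2.0, 0.3, 2.8]
grip_width: 0.0473
```

```bash
python3 look.py w7; python3 nut.py w7
```

```text
[0.5266 0.2579 0.0697] [1.407 2.806 0.005] 24.45 F [2.  0.3 2.8] M [-0.14 -0.21  0.57] q6 -0.244 0.0472998114805614
flange [0.5271 0.2568 0.0304] 73 0.0006084973754348424
boss [0.5269 0.257  0.0557] 98 0.0002267567292736153
red yaw deg 46.71 r 0.0284 0.0531 3638
green yaw deg 22.21 r 0.0456 0.0559 789
```

It drives: torque 0.57 N m, and the pointer moved from 60.5° to 46.7°. The green mark is at about 20°. I'll turn 24° more, then trim.

Emit:
send_rows(rows=[[0, 0, 0, 0, 0, 4, 0.044], [0, 0, 0, 0, 0, 8, 0.044], [0, 0, 0, 0, 0, 12, 0.044], [0, 0, 0, 0, 0, 16, 0.044], [0, 0, 0, 0, 0, 20, 0.044], [0, 0, 0, 0, 0, 23, 0.044], [0, 0, 0, 0, 0, 24, 0.044], [0, 0, 0, 0, 0, 24, 0.044]])

```text
t: 25.17
tcp_pos: [0.5271, 0.2582, 0.0697]
eef_rot: [1.956, 2.455, 0.008]
force: [5.5, 2.0, 3.5]
grip_width: 0.0469
```

```bash
sed -i 's/d=w-a\[:2\]/d=w-b[:2]/' nut.py; python3 look.py w8; for f in w0 w4 w6 w7 w8; do echo $f; python3 nut.py $f|tail -3; done
python3 - <<'E'
from h import *
a=cv2.imread('pics/w8.png'); cv2.imwrite('pics/w8c.png',cv2.resize(a[100:340,100:420],None,fx=2.4,fy=2.4,interpolation=cv2.INTER_CUBIC))
E
```

```text
[0.5271 0.2582 0.0697] [1.956 2.455 0.008] 25.1667 F [5.5 2.  3.5] M [ 0.3  -0.62  0.2 ] q6 0.172 0.04685691299098262
w0
boss [0.5269 0.2562 0.0558] 118 0.00017963940449924193
red yaw deg 61.88 r 0.0272 0.0525 3081
green yaw deg 20.33 r 0.0344 0.056 2618
w4
boss [0.5271 0.2564 0.056 ] 95 0.0002634354552372986
red yaw deg 62.8 r 0.0273 0.0531 3583
green yaw deg 21.86 r 0.0343 0.056 2185
w6
boss [0.5269 0.2563 0.0559] 90 0.00015666081093487771
red yaw deg 62.18 r 0.027 0.0526 3282
green yaw deg 22.72 r 0.0454 0.0558 583
w7
boss [0.5268 0.2567 0.0558] 96 0.0001823281085298091
red yaw deg 46.27 r 0.0283 0.0531 3634
green yaw deg 21.87 r 0.0456 0.056 793
w8
boss [0.5272 0.2567 0.056 ] 95 0.00018739011927508542
red yaw deg 22.8 r 0.0278 0.0529 3616
green yaw deg 21.75 r 0.0537 0.0562 212
```

View pics/w8c.png

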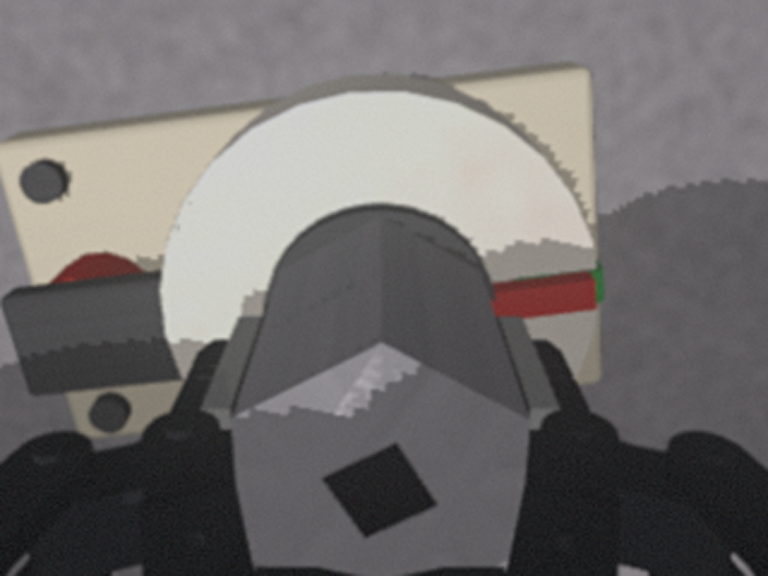

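The pointer now nearly covers the green mark. A green sliver shows at the tip's counter-clockwise side and end, around crop (600,285). My red mask includes the pointer's side face, so I refine using the top face only.

```bash
cat > ptr.py <<'E'
from h import *
import sys
def yaw(f,k,z,ref=None):
    im=cv2.imread(f'pics/{f}.png')[:,:,::-1].copy(); v=np.load(f'{f}.npy'); c,T=cam('wrist',{'tcp_pos':v[:3],'eef_rot':v[3:]})
    b=(.527,.2567)
    for _ in range(2): b,_,_=circ(im,c,T,tuple(b[:2]),.048,.056,sgn=-1,half=.09)
    out=[]
    oo,fn=ortho(im,c,T,b[:2],z,.065); M=cmask(oo,k); val=oo[...,0 if k=='red' else 1].astype(float)
    n=oo.shape[0]; rc=np.argwhere(M); w=np.stack(fn((rc[:,0],rc[:,1])),1)-b[:2]; r=np.hypot(*w.T); an=np.degrees(np.arctan2(w[:,1],w[:,0])); V=val[M]
    # per-radius tangential profile: print extent in mm and brightness along tangent
    m=(r>.044)&(r<.051)&(abs(an-np.median(an))<15) if k=='red' else (r>.04)&(r<.054)&(abs(an-21)<12)
    a0=np.median(an[m]); t=np.radians(an[m]-a0)*r[m]*1e3; 
    h=[(round(x,1),int(V[m][(t>=x)&(t<x+.5)].mean()) if ((t>=x)&(t<x+.5)).sum()>3 else 0,int(((t>=x)&(t<x+.5)).sum())) for x in np.arange(-7,7,.5)]
    print(f,k,'med yaw',a0.round(2),'boss',b.round(4),'R',r[m].mean().round(4)); print([q for q in h if q[2]>3])
if __name__=='__main__':
    yaw('w0','green',.048); yaw('w4','green',.048); yaw('w0','red',.0545); yaw(sys.argv[1],'red',.0545)
E
python3 ptr.py w8
```

```text
w0 green med yaw 19.87 boss [0.5269 0.2562 0.0558] R 0.047
[(np.float64(-4.0), 147, 73), (np.float64(-3.5), 144, 111), (np.float64(-3.0), 142, 113), (np.float64(-2.5), 142, 111), (np.float64(-2.0), 143, 111), (np.float64(-1.5), 143, 115), (np.float64(-1.0), 144, 110), (np.float64(-0.5), 144, 113), (np.float64(0.0), 144, 112), (np.float64(0.5), 144, 111), (np.float64(1.0), 144, 113), (np.float64(1.5), 144, 112), (np.float64(2.0), 143, 112), (np.float64(2.5), 142, 111), (np.float64(3.0), 142, 112), (np.float64(3.5), 146, 75)]
w4 green med yaw 20.44 boss [0.527  0.2566 0.0559] R 0.0475
[(np.float64(-5.0), 95, 29), (np.float64(-4.5), 96, 45), (np.float64(-4.0), 96, 52), (np.float64(-3.5), 94, 76), (np.float64(-3.0), 96, 100), (np.float64(-2.5), 100, 103), (np.float64(-2.0), 100, 106), (np.float64(-1.5), 100, 108), (np.float64(-1.0), 100, 111), (np.float64(-0.5), 100, 110), (np.float64(0.0), 100, 113), (np.float64(0.5), 100, 112), (np.float64(1.0), 100, 112), (np.float64(1.5), 101, 112), (np.float64(2.0), 101, 112), (np.float64(2.5), 100, 113), (np.float64(3.0), 97, 111), (np.float64(3.5)
[... 451 characters left out ...]
64(2.5), 167, 56), (np.float64(3.0), 157, 55), (np.float64(3.5), 146, 45)]
w8 red med yaw 22.41 boss [0.5271 0.2568 0.0559] R 0.0475
[(np.float64(-5.0), 124, 39), (np.float64(-4.5), 122, 55), (np.float64(-4.0), 123, 57), (np.float64(-3.5), 123, 56), (np.float64(-3.0), 123, 56), (np.float64(-2.5), 123, 56), (np.float64(-2.0), 124, 55), (np.float64(-1.5), 124, 56), (np.float64(-1.0), 123, 56), (np.float64(-0.5), 124, 57), (np.float64(0.0), 124, 56), (np.float64(0.5), 124, 57), (np.float64(1.0), 124, 54), (np.float64(1.5), 125, 56), (np.float64(2.0), 121, 56), (np.float64(2.5), 112, 56), (np.float64(3.0), 101, 56), (np.float64(3.5), 96, 57), (np.float64(4.0), 96, 56), (np.float64(4.5), 95, 39)]
```

The pointer's top face is centred at 21.1° and green at 19.9°, so about 1.1° remains.

Emit:
send_rows(rows=[[0, 0, 0, 0, 0, 0.4, 0.044], [0, 0, 0, 0, 0, 0.8, 0.044], [0, 0, 0, 0, 0, 1.2, 0.044], [0, 0, 0, 0, 0, 1.2, 0.044], [0, 0, 0, 0, 0, 1.2, 0.044], [0, 0, 0, 0, 0, 1.2, 0.044], [0, 0, 0, 0, 0, 1.2, 0.044], [0, 0, 0, 0, 0, 1.2, 0.044]])

```text
t: 25.88
tcp_pos: [0.5271, 0.2582, 0.0697]
eef_rot: [1.981, 2.435, 0.008]
force: [5.2, 1.8, 3.5]
grip_width: 0.0468
```

```bash
python3 look.py w9; python3 ptr.py w9 | tail -2
python3 - <<'E'
from h import *
snap('top','top9.png'); im=cv2.imread('pics/top9.png'); o=np.zeros((450,800,3),np.uint8)
o[:300,:240]=cv2.resize(im[165:240,155:215],None,fx=4,fy=4,interpolation=cv2.INTER_CUBIC); o[:,250:]=cv2.resize(im[130:220,260:370],None,fx=5,fy=5,interpolation=cv2.INTER_CUBIC)
cv2.imwrite('pics/top9c.png',o)
E
```

```text
[0.5271 0.2582 0.0697] [1.981 2.435 0.008] 25.8833 F [5.2 1.8 3.5] M [ 0.24 -0.69  0.46] q6 0.192 0.04682603555002376
w9 red med yaw 21.23 boss [0.5272 0.2568 0.0559] R 0.0475
[(np.float64(-5.0), 125, 31), (np.float64(-4.5), 122, 56), (np.float64(-4.0), 122, 55), (np.float64(-3.5), 123, 56), (np.float64(-3.0), 123, 56), (np.float64(-2.5), 123, 58), (np.float64(-2.0), 123, 56), (np.float64(-1.5), 123, 54), (np.float64(-1.0), 123, 56), (np.float64(-0.5), 123, 56), (np.float64(0.0), 123, 57), (np.float64(0.5), 124, 56), (np.float64(1.0), 125, 56), (np.float64(1.5), 125, 56), (np.float64(2.0), 122, 56), (np.float64(2.5), 114, 55), (np.float64(3.0), 102, 56), (np.float64(3.5), 97, 56), (np.float64(4.0), 97, 58), (np.float64(4.5), 97, 29)]
```

View pics/top9c.png

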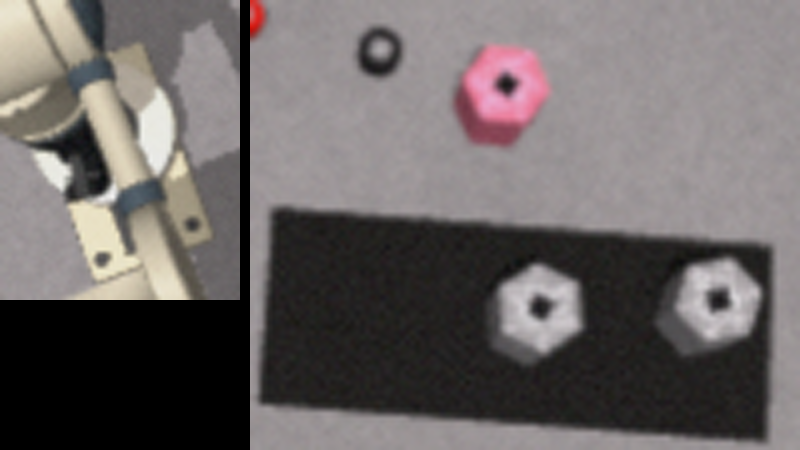

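The loose socket at crop (540,308) and the untried one at (719,300) stand upright on the mat. The pointer is at about 19.9° and the mark at 19.9°, so I'm handing in.

```bash
python3 -c "from bench import hand_in; print(hand_in())"
```

```text
the job is handed in; nothing more can be done
None
```

The nut is tightened to the green mark. The fitting socket is the mat socket nearest the clamp, and I finished still gripping it upright on the nut.

- **Middle socket (tried first):** it dropped to the seat but turned 30° without moving the pointer or building torque, so it is the loose one. I stood it back upright in its place on the mat.
- **Nearest socket (tried second):** it also went fully down to the seat and drove the nut after about 10° of backlash, at about 0.5 N m. I turned it 49° clockwise in all.
- **Third socket:** I never touched it. By elimination it is the one that is too small, and it still stands on the mat.

**Last checks:**
- The pointer's top face measured about 19.9°, and the green mark 19.9–20°. The first pass had put the pointer 1.4° higher because it included the pointer's side face; I corrected for that.
- The tool stood at its seated height (z = 0.0697 m), pressing down with roughly 7 N, with a side force of about 5 N.
- The final top picture showed the other two sockets upright on the mat.
- The arm hid the nut from the top camera, so the pointer reading comes from the wrist camera alone.
- The job took 26 s of the 72 s allowed.

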